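Fetch the spectacles case from behind the toys

TASK

A child's spectacles case has been left behind the toys in the grey toy tray: lift the lighthouse, the binoculars and the saucepan out and stand them all on the white side tray, then lay the case flat in the open cardboard lost-property box, and only then put each toy back upright on the very spot where it stood, facing the way it did. The toys stand too close together and to the case for fingers to go down between them, so take the tall ones out first and put them back last. Set each thing down without dropping it, tip nothing over, and leave the shape-sorter cube and the sanitiser bottle where they are.

Things in the scene. Friction and masses are not known exactly. Their poses are not given: they have to be found in the camera images.
- lighthouse: Cast zinc toy lighthouse, bare grey metal, upright, 145 mm tall (all sizes in mm), 0.45 kg. Origin: centre of its underside, z up; turned shape, any yaw. Rock foot 80 across, 34 high; tower 52 across at 34 high, tapering to a straight 40 from 58 to the gallery at 109; lantern and roof (35 across) above. Grip the tower with the TCP 80 above the underside.
- binoculars: Chunky orange toy binoculars lying flat, 0.16 kg (sizes in mm). Origin: centre of the underside, between the barrels; x along them (eyepieces at -x), z up. 81 long (x), 90 wide (y); barrels 42 high. Between them a focus block 36 long (x), 22 wide (y), top 66 above the underside: grip it across y with the TCP 65 above the underside, fingertips above the barrels.
- saucepan: Blue enamel toy saucepan, open, about 0.16 kg (sizes in mm). Origin: centre of the bowl's underside, z up. Bowl 66 across and 50 high, wall 3.5; one round handle, 11 thick, along -x at 41 to 49 high, its end 98 from the bowl's axis. Grip the bowl from outside across y with the TCP about 36 above the underside.
- specs_case: Hard black spectacles case lying flat, 54 (x) by 150 (y) by 40 mm high, about 0.12 kg, steel seam and clasp. Origin: centre of its underside, z up. Grip across x with the TCP about 26 above the underside.
- toy_tray: Fixed grey melamine toy tray, 200 (x) by 330 (y) mm, floor 6 above its underside, walls 6 thick, rim 22 high. Origin: centre of its underside. The toys stand in a row along its y, at about x = -42 and 97 apart, in any order, saucepan handle and eyepieces towards -x; the case lies behind them along y, at about x = +38.
- side_tray: Fixed white plastic tray, empty, 240 by 240 mm, floor 4 above its underside, walls 4 thick, rim 12 high. Origin: centre of its underside. To the left or right of the toy tray.
- lost_box: Fixed open cardboard-brown lost-property box, empty, 130 (x) by 220 (y) mm, walls 4 thick and 45 high, floor 4 above its underside. Origin: centre of its underside. On the other side of the toy tray from the side tray.
- sorter_cube: Wooden shape-sorter cube, 120 mm each way, a bystander beyond the toy tray. Origin: centre of its underside. Leave alone.
- sanitiser: Clear sanitiser pump bottle, 66 mm across, 172 high, spout to -x, a bystander beyond the toy tray. Origin: centre of its underside. Leave alone.
There are look-alikes about, which are no part of the job. What is shaped like the saucepan but green or yellow is not meant.

How it is judged:
By the outcome, as a careful person would: the job done as asked, in the order asked, and still so for the second after the job is handed in, with the robot touching nothing.
It also fails if it takes over 149 s, if anything falls off the work surface, if the arm or the gripper's body presses on something with over 40 N, if the wrist force passes 120 N, or if a joint passes its speed limit or range.

ROBOT

A 6-joint arm with a two-finger parallel gripper is mounted at the origin on the work surface. World frame = base frame: x ahead of the robot, y to its left, z up, the work surface at z = 0. Lengths are in m, angles in rad, forces in N, time in s.
With the tool pointing down it reaches from about 0.3 to 0.95 m from the base axis. Payload 3.1 kg.
Tool frame: the origin (TCP) lies between the finger pads, 19 mm behind the fingertips; this is the grasp point; z points along the fingers, y is the line along which they close (so a half turn about z gives the same grasp; the last joint's range is limited). The gripper opens to 85 mm and grips with 20 to 120 N. Pads are 22 mm wide; open, the fingers measure 114 mm over their backs; the gripper's body (76 mm by 85 mm) begins 54 mm behind the grasp point. The pads swing forward as they close: fully open they stand 13 mm farther back than shut.
Start: joints at [-1.321, 0.308, 1.634, -0, 1.2, -0.07], TCP at [0.196, -0.593, 0.25] pointing down, gripper open.
Joint ranges: [-3.06, 3.06], [-0.79, 1.96], [0.05, 2.63], [-1.19, 4.34], [0.05, 2.64], [-2.94, 2.94]. Speed limits (rad/s): [2.79, 2.79, 3.14, 3.14, 3.14, 3.14].

INTERFACE

Orientations are given as a rotation vector (axis times angle).
In Python, from bench import r gives the robot as it stands.
- The arm moves only by the shell command python3 -m crank 'ROWS' [FORCE]. ROWS is JSON, a list that holds one entry, the list of rows, each a list of 5 numbers: the finger opening in mm, from 0 to 85.4, then the shift along the tool's x, y, z in mm, then the turn about the tool's z in degrees. In form: [[[gripper, x, y, z, spin], ...]]. A call has 1 to 5 rows; each row is the pose to reach, as a shift and turn from the pose commanded when the call began, along the tool's axes at that moment; what a row does not reach only later rows make up. A row lasts 1/10 s, in which the tool goes at most 50 mm and 8.59 degrees, less where a joint would pass 70% of its speed; a pose out of reach is approached as far as the arm can. A call with a gripper value outside its range is refused whole. The fingers move at their own pace and stop on an object; FORCE is the grip in N (left out, the last holds). Time passes only in rows, so rows that repeat a pose let the fingers close. It gives the time, the measured TCP pose, the force, the opening and the grip force at its end, in the units of the state.
- r.read_state(): the state, without advancing time (a new reading comes with each control period).
- r.get_image(name): name is "scene" or "top"; returns the picture (480x640x3 uint8, red, green, blue); there is no depth.
- r.camera_info(name): a dict with "fx", "fy", "cx", "cy" (pixels), "rvec" (rotation vector, rad) and "tvec" (3), from world to camera coordinates, as OpenCV has them. Camera axes: x right, y down, z forward; pixel columns grow to the right and rows downward; lengths in m; the calibration is good to about 2 mm. A picture is of the moment at which its call begins. camera_info takes no time and is no camera call.
- r.close_job(): hands the job in; it is judged then, once.
The state is a dict: "time": time; "joints": joint angles; "qvel": joint speeds; "effort": joint torques, N m; "position": TCP position; "orientation": TCP orientation; "contact_force": force on the tool from outside, world axes, zero at the start; "ft_torque": the same for the moment, N m; "gripper_width": finger opening in m; "grasp_force": force on a finger pad.
Only numpy, scipy, OpenCV 4.12 (cv2) and the standard library are available. Lean on these libraries where they do the work, as an engineer would, in place of code of your own. Each camera call takes 0.05 s, during which the arm holds its last target. There are 200 camera calls.

## Working session

There is one attempt and no reset: what is moved stays moved. The work goes in short steps, Python scripts to look and compute and a shell command to move; the robot and the scene stay as the last step left them, time stands still between calls to the robot, and variables do not carry over. Pictures are saved under pics/ and viewed, at most 17 in all, crops included, and the job is handed in when it is done.

```bash
ls; mkdir -p pics
cat > h.py <<'E'
import numpy as np, cv2
from bench import r
def cam(n):
    c=r.camera_info(n); R=cv2.Rodrigues(np.array(c["rvec"],float))[0]; t=np.array(c["tvec"],float).ravel()
    K=np.array([[c["fx"],0,c["cx"]],[0,c["fy"],c["cy"]],[0,0,1]]); return K,R,t
def ray(n,u,v,z):
    K,R,t=cam(n); d=R.T@np.linalg.inv(K)@[u,v,1]; o=-R.T@t; return o+d*(z-o[2])/d[2]
def proj(n,P):
    K,R,t=cam(n); return cv2.projectPoints(np.array(P,float).reshape(-1,3),cv2.Rodrigues(R)[0],t,K,None)[0].reshape(-1,2)
def shot(n,f):
    im=r.get_image(n)[:,:,::-1].copy(); cv2.imwrite("pics/"+f,im); return im
E
python3 - <<'E'
from h import *
for n in("top","scene"):
    shot(n,n+"0.png"); K,R,t=cam(n); print(n,K[0],K[1],-R.T@t,R.round(3).tolist())
s=r.read_state(); print({k:np.round(v,3).tolist() for k,v in s.items()})
E
```

```text
pics
top [600.64163989   0.         318.48282295] [  0.         600.64163989 234.17544287] [0.43713301 0.02379493 1.33246471] [[0.016, -1.0, 0.025], [-0.998, -0.018, -0.063], [0.063, -0.024, -0.998]]
scene [543.23583154   0.         314.96638163] [  0.         543.23583154 239.93346893] [1.20524878 0.14668715 1.16373619] [[-0.158, 0.987, -0.012], [0.836, 0.127, -0.533], [-0.525, -0.094, -0.846]]
{'time': 0.1, 'joints': [-1.321, 0.309, 1.635, 0.0, 1.2, -0.07], 'qvel': [-0.002, -0.001, -0.002, 0.002, -0.001, 0.001], 'effort': [0.001, -41.641, -27.764, -0.0, 0.004, -0.0], 'position': [0.196, -0.593, 0.249], 'orientation': [-3.099, -0.5, 0.0], 'contact_force': [0.349, -0.063, 0.031], 'ft_torque': [0.044, 0.048, 0.015], 'grasp_force': 0.0, 'gripper_width': 0.086}
```

View pics/top0.png

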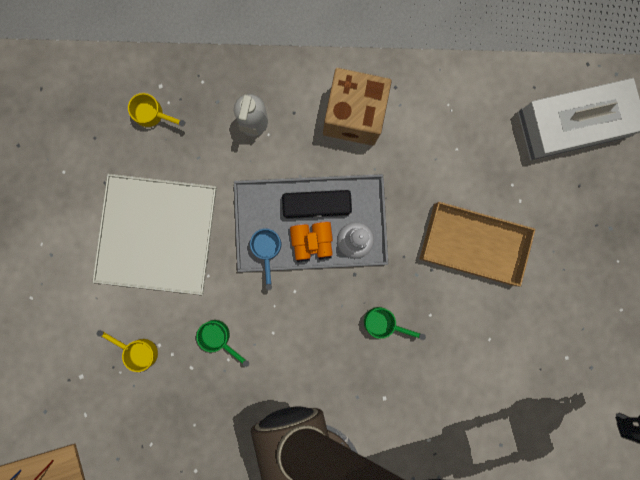

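View pics/scene0.png

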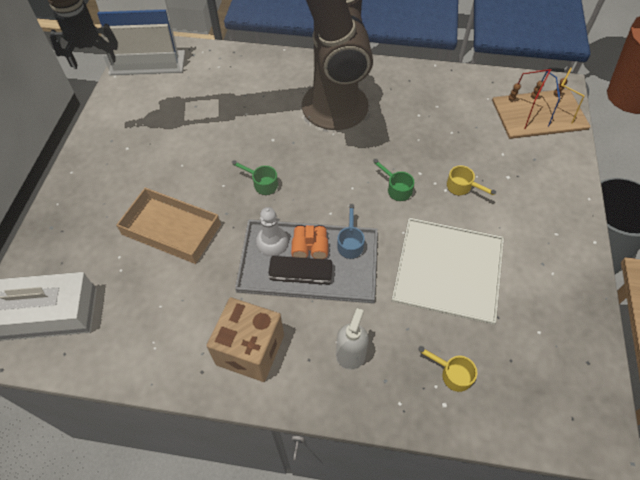

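The top view shows the saucepan (265,245), binoculars (312,241), lighthouse (356,240) and black case (317,203) in the grey tray. The side tray is on the left (155,235) and the lost-property box on the right (478,244). The scene view agrees. I'll enlarge the tray in both.

Run:
```python
import cv2
a=cv2.imread("pics/top0.png")[172:292,230:390]; cv2.imwrite("pics/c1.png",cv2.resize(a,None,fx=5,fy=5,interpolation=cv2.INTER_CUBIC))
a=cv2.imread("pics/scene0.png")[195:310,230:390]; cv2.imwrite("pics/c2.png",cv2.resize(a,None,fx=5,fy=5,interpolation=cv2.INTER_CUBIC))
```

```text
(no output)
```

View pics/c1.png

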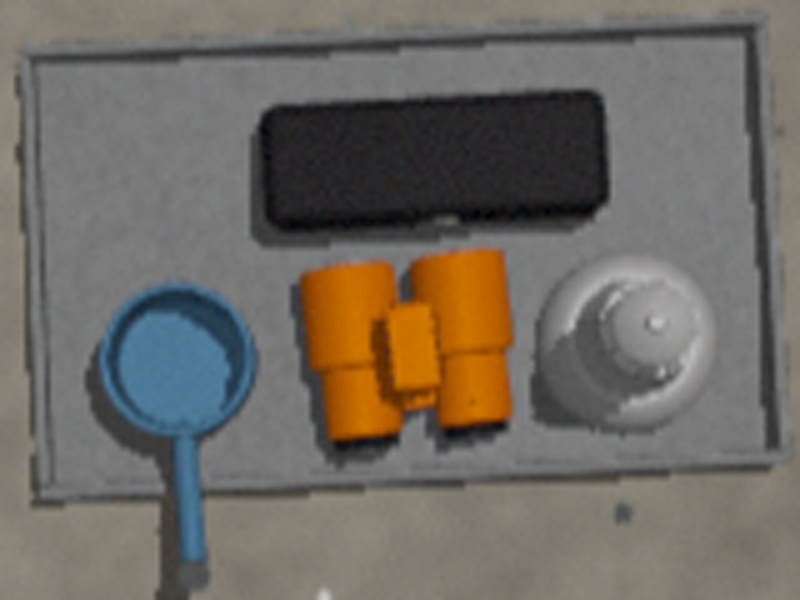

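View pics/c2.png

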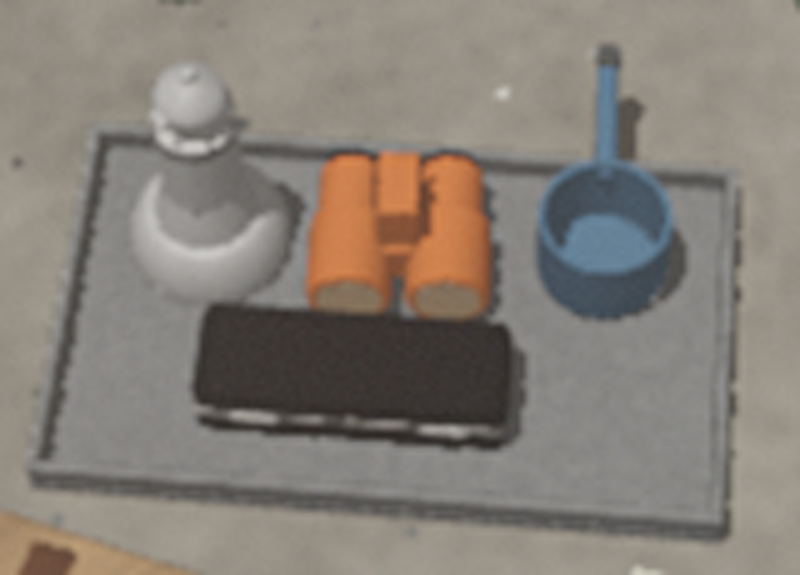

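The crops show the rim circle of the saucepan at c1 (178,360), the binocular focus block top at (415,347), the lighthouse tip at (653,322), the case's top corners, and the same points in c2. Next I'll turn these into world positions from both cameras.

```bash
cat > m.py <<'E'
from h import *
A=lambda x,y,z: ray("top",230+(x+.5)/5-.5,172+(y+.5)/5-.5,z)[:2]*1000
B=lambda x,y,z: ray("scene",230+(x+.5)/5-.5,195+(y+.5)/5-.5,z)[:2]*1000
def show(name,pts):
    p=np.array(pts); print(name,p.round(0).tolist(),"mean",p.mean(0).round(1), "edges",np.linalg.norm(p-np.roll(p,-1,0),axis=1).round(0), "ang",[round(float(np.degrees(np.arctan2(*(p[(i+1)%len(p)]-p[i])[::-1]))),1) for i in range(len(p))])
show("tray top",[A(*q,.022) for q in((25,50),(765,18),(788,462),(38,500))])
show("tray sc",[B(*q,.022) for q in((722,525),(33,475),(98,130),(735,175))])
show("case top",[A(*q,.046) for q in((263,108),(605,92),(608,210),(268,225))])
show("case sc",[B(*q,.046) for q in((510,425),(195,400),(207,305),(508,325))])
show("pan top c,h",[A(178,360,.056),A(193,575,.051)])
show("pan sc c,h",[B(606,213,.056),B(608,52,.051)])
show("bino top",[A(*q,.072) for q in((390,307),(435,303),(440,385),(396,392))])
show("bino sc",[B(*q,.072) for q in((418,214),(377,212),(381,153),(418,153))])
show("bino barrels top (axis top z48)",[A(350,263,.040),A(365,440,.040),A(475,425,.040),A(458,250,.040)])
show("lh tip",[A(653,322,.151),B(190,70,.151)])
show("lh foot",[A(627,342,.020),B(217,222,.028)])
T=lambda u,v,z: ray("top",u,v,z)[:2]*1000
show("side",[T(108,175,.012),T(215,186,.012),T(203,294,.012),T(94,282,.012)])
show("box",[T(437,203.5,.045),T(534,230,.045),T(521,286,.045),T(420,248,.045)])
S=lambda u,v,z: ray("scene",u,v,z)[:2]*1000
show("side sc",[S(496,319,.012),S(394,298,.012),S(412,220,.012),S(503,236,.012)])
show("box sc",[S(189,259,.045),S(119,224,.045),S(147,191,.045),S(218,217,.045)])
E
python3 m.py
```

```text
tray top [[632.0, 178.0], [653.0, -147.0], [457.0, -159.0], [435.0, 168.0]] mean [544.3  10. ] edges [326. 196. 327. 197.] ang [-86.3, -176.5, 93.8, 3.1]
tray sc [[638.0, 181.0], [661.0, -142.0], [465.0, -155.0], [443.0, 168.0]] mean [551.7  13.1] edges [324. 197. 324. 195.] ang [-85.9, -176.2, 93.8, 3.8]
case top [[605.0, 73.0], [615.0, -75.0], [564.0, -77.0], [555.0, 69.0]] mean [584.8  -2.4] edges [148.  51. 146.  51.] ang [-86.2, -177.8, 93.6, 3.6]
case sc [[613.0, 78.0], [623.0, -70.0], [571.0, -74.0], [560.0, 69.0]] mean [592.    0.8] edges [148.  52. 144.  54.] ang [-86.4, -174.7, 94.3, 9.2]
pan top c,h [[496.0, 106.0], [405.0, 98.0]] mean [450.1 102. ] edges [91. 91.] ang [-175.0, 5.0]
pan sc c,h [[497.0, 108.0], [398.0, 97.0]] mean [447.7 102.5] edges [100. 100.] ang [-173.6, 6.4]
bino top [[519.0, 17.0], [521.0, -2.0], [486.0, -5.0], [483.0, 13.0]] mean [502.2   5.6] edges [19. 35. 19. 36.] ang [-83.9, -175.6, 100.0, 5.0]
bino sc [[521.0, 20.0], [523.0, 1.0], [490.0, -3.0], [487.0, 15.0]] mean [505.3   8. ] edges [20. 34. 18. 35.] ang [-84.7, -173.6, 98.6, 9.2]
bino barrels
[... 253 characters left out ...]
oot [[509.0, -88.0], [513.0, -83.0]] mean [511.  -85.3] edges [7. 7.] ang [47.1, -132.9]
side [[642.0, 457.0], [623.0, 222.0], [385.0, 242.0], [408.0, 478.0]] mean [514.6 349.8] edges [236. 238. 237. 236.] ang [-94.8, 175.3, 84.6, -5.2]
box [[590.0, -263.0], [536.0, -474.0], [414.0, -445.0], [492.0, -226.0]] mean [ 508.  -352.2] edges [218. 125. 233. 104.] ang [-104.2, 166.6, 70.4, -20.6]
side sc [[639.0, 462.0], [622.0, 227.0], [394.0, 255.0], [408.0, 483.0]] mean [515.7 356.6] edges [235. 230. 228. 232.] ang [-94.3, 173.1, 86.4, -5.2]
box sc [[610.0, -267.0], [538.0, -468.0], [428.0, -432.0], [481.0, -229.0]] mean [ 514.2 -348.8] edges [214. 116. 210. 134.] ang [-109.5, 161.7, 75.6, -16.4]
```

Run:
```python
import cv2
a=cv2.imread("pics/top0.png")[190:300,400:550]; a=cv2.resize(a,(600,440),interpolation=cv2.INTER_CUBIC); cv2.imwrite("pics/c3.png",a)
```

```text
(no output)
```

View pics/c3.png

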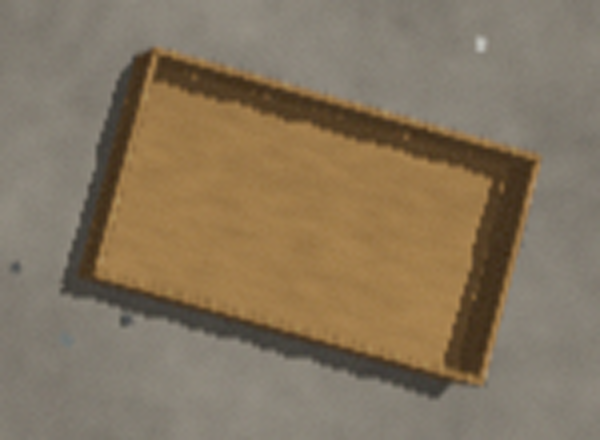

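The box's rim corners in c3 are (155,48), (540,158), (482,382) and (92,278). The top-camera values fit the given sizes and the row geometry (x = -42, spaced 97). I'll add a planner helper and compute the first move.

```bash
cat > go.py <<'E'
# usage: go.py x y z phix(deg) -> shift in tool axes (mm), spin (deg)
import sys; from h import *
s=r.read_state(); R=cv2.Rodrigues(np.array(s["orientation"],float))[0]; p=np.array(s["position"])*1000
f=np.degrees(np.arctan2(R[1,0],R[0,0]))
print("t",round(s["time"],2),"p",p.round(1),"phix",round(f,1),"tilt",round(float(np.degrees(np.arccos(-R[2,2]))),2),"F",np.round(s["contact_force"],1),"w",round(s["gripper_width"]*1000,1),"g",round(s["grasp_force"],1))
if len(sys.argv)>4:
    x,y,z,a=map(float,sys.argv[1:5]); print("shift",(R.T@(np.array([x,y,z])-p)).round(1),"spin",round(f-a,1))
E
python3 go.py 510 -87 250 4
python3 - <<'E'
from h import *
p=np.array([ray("top",400+(x+.5)/4-.5,190+(y+.5)/4-.5,.045)[:2]*1000 for x,y in((155,48),(540,158),(482,382),(92,278))])
print(p.round(0).tolist(),p.mean(0),np.linalg.norm(p-np.roll(p,-1,0),axis=1),cv2.minAreaRect(p.astype(np.float32)))
E
```

```text
t 0.1 p [ 196.3 -592.6  248.9] phix 18.3 tilt 0.12 F [ 0.3 -0.1  0. ] w 85.7 g 0.0
shift [ 4.568e+02 -3.814e+02 -3.000e-01] spin 14.3
[[594.0, -266.0], [538.0, -476.0], [416.0, -443.0], [469.0, -232.0]] [ 504.05285412 -354.2320873 ] [217.39394971 125.80527591 217.77391582 129.51511636] ((503.17120361328125, -353.9388427734375), (217.7423553466797, 129.51480102539062), 75.091552734375)
```

```bash
python3 -m crank '[[[62,38,-32,0,3],[62,76,-64,0,6],[62,114,-95,0,9],[62,152,-127,0,12],[62,190,-159,0,14.3]]]' 40; python3 go.py 510 -87 250 4
```

```text
time: 0.6
position: [0.3273, -0.3807, 0.2495]
orientation: [-3.139, -0.106, 0.0]
contact_force: [-0.2, 0.3, 0.3]
gripper_width: 0.0621
grasp_force: 0.0
t 0.6 p [ 327.3 -380.7  249.5] phix 3.9 tilt 0.04 F [-0.2  0.3  0.3] w 62.1 g 0.0
shift [ 202.1 -280.6   -0.3] spin -0.1
```

```bash
python3 -m crank '[[[62,28,-40,0,0],[62,56,-80,0,0],[62,84,-120,0,0],[62,112,-156,0,0],[62,140,-190,0,0]]]' >/dev/null; python3 -m crank '[[[62,28,-40,0,0],[62,50,-72,0,0],[62,62,-91,0,0],[62,62,-91,0,0],[62,62,-91,0,0]]]' >/dev/null; python3 go.py 510 -87 110 4
python3 - <<'E'
from h import *
a=shot("top","t1.png")[150:300,210:410]; b=shot("scene","s1.png")[150:300,210:410]
cv2.imwrite("pics/c4.png",cv2.resize(np.hstack([a,b]),None,fx=2,fy=2))
E
```

```text
t 1.6 p [508.2 -87.9 249.4] phix 4.1 tilt 0.08 F [0.2 0.9 1.3] w 61.8 g 0.0
shift [  2.1  -0.8 139.4] spin 0.1
```

View pics/c4.png

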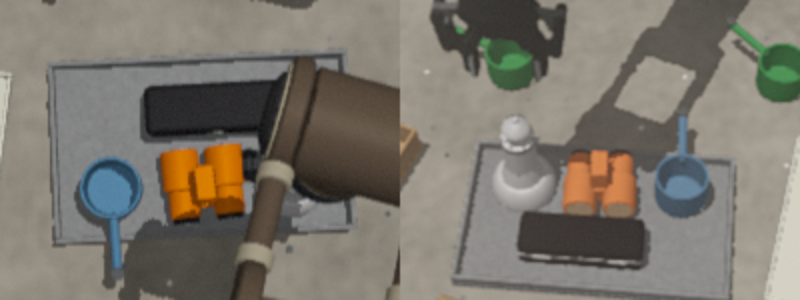

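The arm covers the lighthouse in the top view, and in the scene view the fingers hang in line above it. Now descending.

```bash
python3 -m crank '[[[62,2,-1,40,0],[62,2,-1,80,0],[62,2,-1,115,0],[62,2,-1,135,0],[62,2,-1,139,0]]]'; python3 -m crank '[[[62,0,0,5,0],[62,0,0,10,0],[62,0,0,10,0]]]';  python3 go.py 510 -87 86 4
```

```text
time: 2.2
position: [0.5073, -0.0877, 0.108]
orientation: [-3.138, -0.107, 0.01]
contact_force: [0.2, -0.3, -0.4]
gripper_width: 0.0621
grasp_force: 0.0
time: 2.5
position: [0.5111, -0.0875, 0.1016]
orientation: [3.139, 0.11, 0.002]
contact_force: [-0.7, -0.8, 0.7]
gripper_width: 0.0617
grasp_force: 0.0
t 2.5 p [511.1 -87.5 101.6] phix 4.0 tilt 0.08 F [-0.7 -0.8  0.7] w 61.7 g 0.0
shift [-1.1 -0.5 15.6] spin -0.0
```

```bash
python3 -m crank '[[[62,0,0,2,0],[62,0,0,4,0],[62,0,0,5,0]]]'|grep -E "pos|force"; python3 -m crank '[[[62,0,0,2,0],[62,0,0,3,0]]]'|grep -E "pos|force";  python3 -m crank '[[[62,0,0,2,0],[62,0,0,3,0]]]'|grep -E "pos|force"; for i in 1 2 3 4 5 6; do python3 go.py; python3 -c "from bench import r; r.get_image('top')"; done
```

```text
position: [0.5108, -0.087, 0.0963]
contact_force: [0.3, 0.7, 3.3]
grasp_force: 0.0
position: [0.5124, -0.0875, 0.0959]
contact_force: [-5.5, 1.6, 20.6]
grasp_force: 0.0
position: [0.515, -0.0881, 0.0962]
contact_force: [-7.6, 1.7, 34.8]
grasp_force: 0.0
t 3.2 p [515.  -88.1  96.2] phix 4.0 tilt 0.46 F [-7.6  1.7 34.8] w 62.0 g 0.0
t 3.25 p [515.2 -88.2  96.3] phix 4.0 tilt 0.5 F [-7.6  2.3 29.1] w 62.1 g 0.0
t 3.3 p [515.1 -88.1  96.3] phix 4.0 tilt 0.5 F [-6.5  1.5 29.3] w 61.8 g 0.0
t 3.35 p [515.  -88.1  96.2] phix 4.0 tilt 0.49 F [-6.4  1.1 30.1] w 61.8 g 0.0
t 3.4 p [515.  -88.1  96.3] phix 4.0 tilt 0.49 F [-6.7  0.2 28.9] w 61.6 g 0.0
t 3.45 p [515.  -88.1  96.3] phix 4.0 tilt 0.49 F [-6.5  0.8 29.1] w 62.1 g 0.0
```

Contact came early: the palm meets the lantern roof at TCP z ≈ 97, and 97 + 54 equals the tip height. I'll back off and check.

```bash
python3 -m crank '[[[62,0,0,-5,0],[62,0,0,-10,0],[62,0,0,-10,0],[62,0,0,-10,0]]]'|grep -E "pos|force";python3 go.py 510 -87 86 4
python3 - <<'E'
from h import *
b=shot("scene","s2.png")[170:270,215:345]
cv2.imwrite("pics/c5.png",cv2.resize(b,None,fx=6,fy=6,interpolation=cv2.INTER_CUBIC))
E
```

```text
position: [0.5101, -0.0869, 0.0994]
contact_force: [-0.4, -0.4, -0.1]
grasp_force: 0.0
t 3.9 p [510.1 -86.9  99.4] phix 4.0 tilt 0.06 F [-0.4 -0.4 -0.1] w 62.2 g 0.0
shift [-0.1  0.1 13.4] spin 0.0
```

View pics/c5.png

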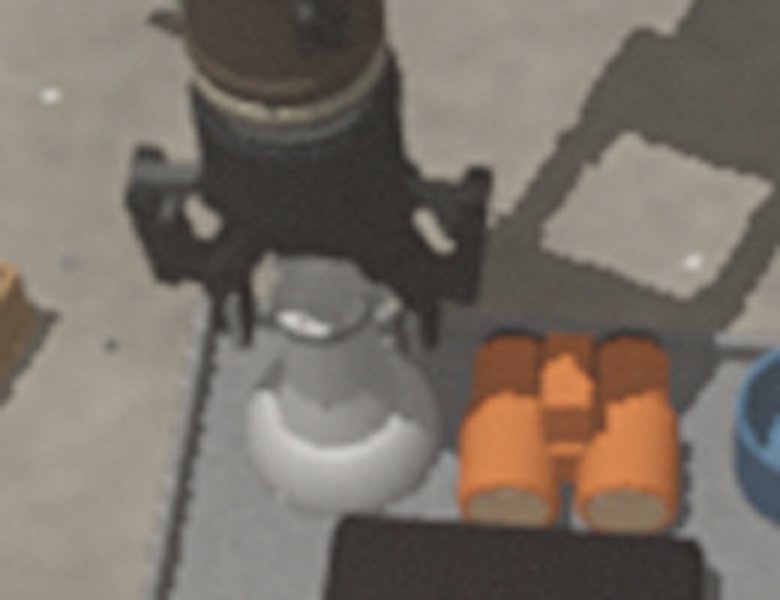

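The fingers straddle the gallery and the roof is up in the palm or linkage, with nothing displaced. I'll test whether a full opening gives the roof more room, in 2 mm steps.

```bash
python3 -m crank '[[[85,0,0,0,0],[85,0,0,0,0],[85,0,0,2,0],[85,0,0,2,0]]]'|grep -E "pos|contact"; python3 -m crank '[[[85,0,0,2,0],[85,0,0,2,0],[85,0,0,2,0]]]'|grep -E "pos|contact"; python3 go.py
```

```text
position: [0.5102, -0.087, 0.0975]
contact_force: [0.1, -0.3, 0.1]
position: [0.5108, -0.0871, 0.0963]
contact_force: [0.2, -0.4, 2.3]
t 4.65 p [510.8 -87.1  96.3] phix 4.0 tilt 0.03 F [ 0.2 -0.4  2.3] w 84.8 g 0.0
```

The palm limit is z ≈ 96.5, i.e. TCP about 91 above the underside. I'll back off 1.5 mm and close gently to see what width the pads find.

```bash
python3 -m crank '[[[85,0,0,-1.5,0],[85,0,0,-1.5,0],[50,0,0,-1.5,0],[50,0,0,-1.5,0],[50,0,0,-1.5,0]]]' 20|grep -E "pos|contact"; python3 -m crank '[[[36,0,0,0,0],[36,0,0,0,0],[36,0,0,0,0],[36,0,0,0,0],[36,0,0,0,0]]]' 20;python3 go.py
python3 - <<'E'
from h import *
b=shot("scene","s3.png")[170:270,215:345]
cv2.imwrite("pics/c6.png",cv2.resize(b,None,fx=6,fy=6,interpolation=cv2.INTER_CUBIC))
E
```

```text
position: [0.5104, -0.087, 0.0973]
contact_force: [-0.2, 0.2, -0.1]
time: 5.65
position: [0.5106, -0.0873, 0.0975]
orientation: [3.139, 0.11, 0.0]
contact_force: [-0.1, -1.6, 0.1]
gripper_width: 0.0399
grasp_force: 23.3
t 5.65 p [510.6 -87.3  97.5] phix 4.0 tilt 0.02 F [-0.1 -1.6  0.1] w 39.9 g 23.3
```

View pics/c6.png

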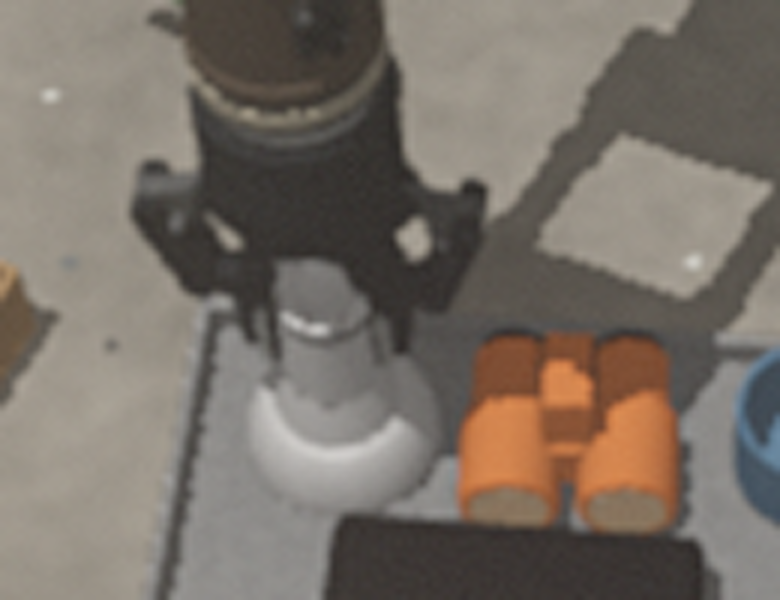

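The width is 39.9 mm, so the pads sit on the 40 mm tower below the gallery. I'll firm the grip and lift.

```bash
python3 -m crank '[[[34,0,0,0,0],[34,0,0,0,0],[34,0,0,-5,0],[34,0,0,-15,0],[34,0,0,-25,0]]]' 80|grep -vE "time|orie"; python3 -m crank '[[[34,0,0,-20,0],[34,0,0,-45,0],[34,0,0,-70,0],[34,0,0,-90,0],[34,0,0,-95,0]]]'|grep -vE "time|orie"; python3 go.py 569 287 217 4
```

```text
position: [0.5097, -0.0864, 0.1224]
contact_force: [0.9, 0.4, -4.2]
gripper_width: 0.0388
grasp_force: 80.7
position: [0.5125, -0.0873, 0.2209]
contact_force: [0.6, -0.2, -4.5]
gripper_width: 0.0385
grasp_force: 80.8
t 6.7 p [512.5 -87.3 220.9] phix 4.0 tilt 0.37 F [ 0.6 -0.2 -4.5] w 38.5 g 80.8
shift [  82.6 -369.4    3.8] spin 0.0
```

```bash
python3 -m crank '[[[34,5,-20,0,0],[34,13,-55,0,0],[34,22,-95,0,0],[34,30,-135,0,0],[34,40,-175,0,0]]]'>/dev/null; python3 -m crank '[[[34,9,-40,0,0],[34,18,-80,0,0],[34,27,-120,0,0],[34,35,-155,0,0],[34,40,-180,0,0]]]' >/dev/null; python3 -m crank '[[[34,2,-12,0,0],[34,2,-14,0,0],[34,2,-14,0,0],[34,2,-14,0,0]]]'|grep -vE "time|orie";  python3 go.py 569 287 96 4
```

```text
position: [0.5661, 0.2853, 0.217]
contact_force: [-0.2, -0.6, -4.4]
gripper_width: 0.0382
grasp_force: 81.4
t 8.1 p [566.1 285.3 217. ] phix 4.0 tilt 0.09 F [-0.2 -0.6 -4.4] w 38.2 g 81.4
shift [  3.1  -1.7 121. ] spin -0.0
```

```bash
python3 -m crank '[[[34,2,-1,30,0],[34,3,-2,65,0],[34,3,-2,95,0],[34,3,-2,112,0],[34,3,-2,117,0]]]'|grep -E "pos|contact"; python3 -m crank '[[[34,0,0,1,0],[34,0,0,2,0],[34,0,0,2,0]]]'|grep -E "pos|contact"; python3 go.py
```

```text
position: [0.5676, 0.2871, 0.0979]
contact_force: [-1.2, 0.2, -3.0]
position: [0.5708, 0.2895, 0.1005]
contact_force: [0.6, -0.1, -4.1]
t 8.9 p [570.8 289.5 100.5] phix 4.0 tilt 0.2 F [ 0.6 -0.1 -4.1] w 38.1 g 81.4
```

```bash
python3 -m crank '[[[34,0,0,1,0],[34,0,0,1,0],[34,0,0,1,0]]]'|grep -E "pos|contact"; python3 go.py
```

```text
position: [0.5695, 0.2892, 0.098]
contact_force: [0.8, -0.7, -4.7]
t 9.2 p [569.5 289.2  98. ] phix 4.0 tilt 0.04 F [ 0.8 -0.7 -4.7] w 38.4 g 81.4
```

```bash
for i in 1; do python3 -m crank '[[[34,0,0,1,0],[34,0,0,1.5,0],[34,0,0,1.5,0]]]'|grep -E "pos|contact"; done; python3 -m crank '[[[34,0,0,0.7,0],[34,0,0,0.7,0],[34,0,0,0.7,0]]]'|grep -E "pos|contact"; python3 go.py
```

```text
position: [0.5693, 0.289, 0.0959]
contact_force: [0.3, 0.3, -4.7]
position: [0.5694, 0.289, 0.0958]
contact_force: [-2.1, -0.7, -0.9]
t 9.8 p [569.4 289.   95.8] phix 4.0 tilt 0.01 F [-2.1 -0.7 -0.9] w 38.4 g 81.5
```

It is on the side tray floor (z 95.8 ≈ 4 + 91.8). Releasing and rising.

```bash
python3 -m crank '[[[38,0,0,0.4,0],[42,0,0,0.4,0],[46,0,0,0.4,0],[60,0,0,0,0],[62,0,0,0,0]]]' 20|grep -E "pos|contact|width"; python3 -m crank '[[[62,0,0,0,0],[62,0,0,-20,0],[62,0,0,-60,0],[62,0,0,-100,0],[62,0,0,-110,0]]]' |grep -E "pos|contact|width";python3 go.py 503 6.5 205 6
```

```text
position: [0.5697, 0.2892, 0.0955]
contact_force: [-0.2, -0.1, -0.6]
gripper_width: 0.062
position: [0.5726, 0.2905, 0.2113]
contact_force: [0.7, 0.5, 0.2]
gripper_width: 0.0621
t 10.8 p [572.6 290.5 211.3] phix 4.0 tilt 0.59 F [0.7 0.5 0.2] w 62.1 g 0.0
shift [-89.4 278.4   4.5] spin -2.0
```

```bash
python3 -m crank '[[[45,-15,45,0,-2],[45,-31,95,0,-2],[45,-47,145,0,-2],[45,-62,195,0,-2],[45,-76,240,0,-2]]]' >/dev/null; python3 -m crank '[[[45,-8,20,5,0],[45,-12,38,5,0],[45,-13,39,5,0],[45,-13,39,5,0],[45,-13,39,5,0]]]' >/dev/null;python3 go.py 503 6.5 73 6
python3 - <<'E'
from h import *
a=shot("top","t4.png")[190:310,150:350]; b=shot("scene","s4.png")[160:280,300:500]
cv2.imwrite("pics/c7.png",cv2.resize(np.vstack([a,b]),None,fx=2.5,fy=2.5,interpolation=cv2.INTER_CUBIC))
E
```

```text
t 11.8 p [502.6   9.1 200.2] phix 6.1 tilt 0.03 F [-0.3 -0.7 -0.1] w 45.0 g 0.0
shift [1.000e-01 2.700e+00 1.272e+02] spin 0.1
```

View pics/c7.png

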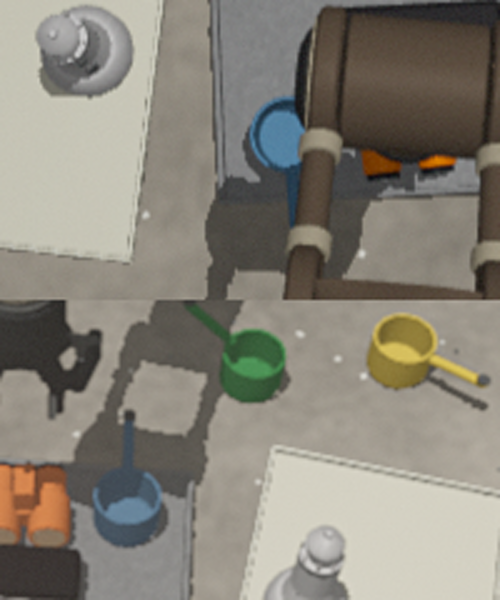

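The lighthouse stands upright on the side tray, and the gripper is over the binoculars. Descending.

```bash
python3 -m crank '[[[45,0,2.5,40,0],[45,0,2.5,80,0],[45,0,2.5,110,0],[45,0,2.5,122,0],[45,0,2.5,125,0]]]'|grep -E "pos|contact"; python3 -m crank '[[[45,0,0,1,0],[45,0,0,2,0],[45,0,0,2,0],[45,0,0,2,0],[45,0,0,2,0]]]'|grep -E "pos|contact"; python3 -m crank '[[[30,0,0,0,0],[18,0,0,0,0],[18,0,0,0,0],[18,0,0,0,0],[18,0,0,0,0]]]' 20;python3 go.py
```

```text
position: [0.5017, 0.0066, 0.0738]
contact_force: [-0.1, 0.3, -0.5]
position: [0.5033, 0.0058, 0.0741]
contact_force: [0.4, 0.9, -0.3]
time: 13.4
position: [0.5029, 0.0059, 0.0735]
orientation: [-3.137, -0.165, -0.0]
contact_force: [-0.4, 1.1, 2.4]
gripper_width: 0.0213
grasp_force: 23.5
t 13.4 p [502.9   5.9  73.5] phix 6.0 tilt 0.01 F [-0.4  1.1  2.4] w 21.3 g 23.5
```

```bash
python3 -m crank '[[[18,0,0,0,0],[18,0,0,-5,0],[18,0,0,-15,0],[18,0,0,-35,0],[18,0,0,-60,0]]]' 45|grep -E "pos|contact|width|grasp"; python3 -m crank '[[[18,0,0,-30,0],[18,0,0,-60,0],[18,0,0,-90,0],[18,0,0,-115,0],[18,0,0,-125,0]]]'|grep -E "pos|contact|width|grasp"; python3 go.py 575 401 258 6
```

```text
position: [0.5014, 0.0058, 0.133]
contact_force: [1.2, -0.4, -2.2]
gripper_width: 0.0211
grasp_force: 47.3
position: [0.5043, 0.0057, 0.2616]
contact_force: [0.7, 0.9, -1.4]
gripper_width: 0.0207
grasp_force: 47.4
t 14.4 p [504.3   5.7 261.6] phix 6.0 tilt 0.33 F [ 0.7  0.9 -1.4] w 20.7 g 47.4
shift [ 111.8 -385.7    3.8] spin 0.0
```

```bash
python3 -m crank '[[[18,6,-20,0,0],[18,17,-57,0,0],[18,29,-97,0,0],[18,41,-137,0,0],[18,53,-180,0,0]]]'>/dev/null; python3 -m crank '[[[18,12,-42,0,0],[18,24,-84,0,0],[18,36,-126,0,0],[18,47,-162,0,0],[18,55,-190,0,0]]]' >/dev/null; python3 -m crank '[[[18,3,-14,0,0],[18,4,-16,0,0],[18,4,-16,0,0],[18,4,-16,0,0]]]'|grep -vE "time|orie";  python3 go.py 575 401 71.5 6
python3 - <<'E'
from h import *
b=shot("scene","s5.png")
E
```

```text
position: [0.5735, 0.3998, 0.2579]
contact_force: [-1.0, -0.2, -2.0]
gripper_width: 0.021
grasp_force: 47.4
t 15.8 p [573.5 399.8 257.9] phix 6.0 tilt 0.1 F [-1.  -0.2 -2. ] w 21.0 g 47.4
shift [  1.8  -1.3 186.4] spin -0.0
```

```bash
python3 -m crank '[[[18,1,-1,30,0],[18,2,-1,75,0],[18,2,-1,115,0],[18,2,-1,150,0],[18,2,-1,172,0]]]'|grep -E "pos|contact"; python3 -m crank '[[[18,0,0,6,0],[18,0,0,9,0],[18,0,0,11,0],[18,0,0,11,0],[18,0,0,11,0]]]'|grep -E "pos|contact"; python3 go.py
```

```text
position: [0.5738, 0.4, 0.0829]
contact_force: [0.7, 0.3, -2.4]
position: [0.5766, 0.4033, 0.0772]
contact_force: [0.0, 0.1, -1.6]
t 16.85 p [576.6 403.3  77.2] phix 6.0 tilt 0.18 F [ 0.   0.1 -1.6] w 20.8 g 47.3
```

```bash
python3 -m crank '[[[18,0,0,1,0],[18,0,0,2,0],[18,0,0,2,0],[18,0,0,2,0]]]'|grep -E "pos|contact"; python3 -m crank '[[[18,0,0,1,0],[18,0,0,1.5,0],[18,0,0,1.5,0],[18,0,0,1.5,0]]]'|grep -E "pos|contact"; python3 go.py
```

```text
position: [0.5754, 0.4027, 0.0732]
contact_force: [-0.2, 0.4, -0.8]
position: [0.5755, 0.4027, 0.0717]
contact_force: [0.1, -1.1, -2.1]
t 17.65 p [575.5 402.7  71.7] phix 6.0 tilt 0.01 F [ 0.1 -1.1 -2.1] w 20.9 g 47.3
```

```bash
python3 -m crank '[[[18,0,0,0.8,0],[18,0,0,0.8,0],[18,0,0,0.8,0]]]'|grep -E "pos|contact"; python3 go.py
```

```text
position: [0.5756, 0.4028, 0.0716]
contact_force: [-2.1, 0.0, 3.2]
t 17.95 p [575.6 402.8  71.6] phix 6.0 tilt 0.01 F [-2.1  0.   3.2] w 20.7 g 47.9
```

```bash
python3 -m crank '[[[24,0,0,0,0],[34,0,0,0,0],[40,0,0,0,0],[40,0,0,-5,0],[40,0,0,-30,0]]]' 20|grep -E "pos|contact|width"; python3 -m crank '[[[40,0,0,-40,0],[40,0,0,-80,0],[40,0,0,-120,0],[40,0,0,-140,0],[40,0,0,-140,0]]]' |grep -E "pos|contact|width";python3 go.py 496 106.5 240 5.5
python3 - <<'E'
from h import *
b=shot("scene","s6.png")
E
```

```text
position: [0.5729, 0.401, 0.0975]
contact_force: [-0.6, 0.1, 0.5]
gripper_width: 0.04
position: [0.5781, 0.4042, 0.247]
contact_force: [-0.5, -0.2, 0.0]
gripper_width: 0.0398
t 18.95 p [578.1 404.2 247. ] phix 6.0 tilt 0.59 F [-0.5 -0.2  0. ] w 39.8 g 0.0
shift [-112.9  287.5    4.7] spin 0.5
```

```bash
python3 -m crank '[[[78,-17,45,0,0.5],[78,-34,90,0,0.5],[78,-52,135,0,0.5],[78,-70,180,0,0.5],[78,-86,225,0,0.5]]]' >/dev/null; python3 -m crank '[[[78,-16,40,20,0],[78,-25,61,40,0],[78,-25,61,60,0],[78,-25,61,60,0],[78,-25,61,60,0]]]' >/dev/null;python3 go.py 496 106.5 43 5.5
python3 - <<'E'
from h import *
a=shot("top","t7.png")[170:290,230:390]; b=shot("scene","s7.png")[160:310,290:490]
cv2.imwrite("pics/c8.png",cv2.resize(b,None,fx=4,fy=4,interpolation=cv2.INTER_CUBIC))
E
```

```text
t 20.0 p [493.4 106.7 179.4] phix 5.5 tilt 0.21 F [ 0.6  0.3 -0.5] w 77.8 g 0.0
shift [  3.1   0.4 136.4] spin 0.0
```

View pics/c8.png

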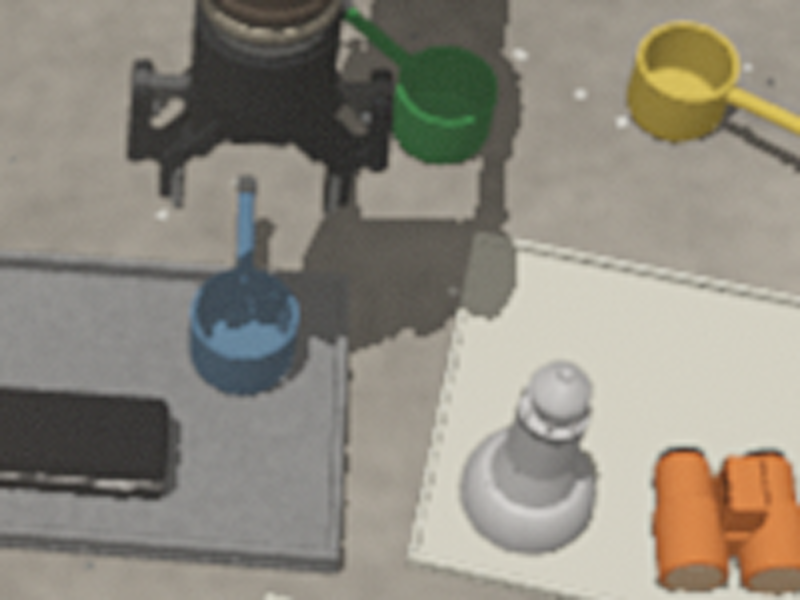

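The lighthouse and binoculars both stand upright on the side tray, and the gripper is over the saucepan. Descending.

```bash
python3 -m crank '[[[78,2,0,30,0],[78,2,0,65,0],[78,2,0,95,0],[78,2,0,108,0],[78,2,0,112,0]]]'|grep -E "pos|contact"; python3 -m crank '[[[78,0,0,4,0],[78,0,0,8,0],[78,0,0,8,0],[78,0,0,8,0]]]'|grep -E "pos|contact"; python3 go.py 496 106.7 43 5.5
```

```text
position: [0.4961, 0.1074, 0.0681]
contact_force: [0.6, 0.3, -0.2]
position: [0.4973, 0.1071, 0.0618]
contact_force: [0.2, 0.0, 0.5]
t 21.0 p [497.3 107.1  61.8] phix 5.5 tilt 0.1 F [0.2 0.  0.5] w 78.0 g 0.0
shift [-1.4  0.2 18.8] spin 0.0
```

```bash
python3 -m crank '[[[78,0,0,6,0],[78,0,0,12,0],[78,0,0,15,0],[78,0,0,15,0],[78,0,0,15,0]]]'|grep -E "pos|contact";python3 -m crank '[[[74,0,0,1,0],[70,0,0,1,0],[60,0,0,1,0],[60,0,0,1,0],[60,0,0,1,0]]]' 20; python3 go.py
```

```text
position: [0.4964, 0.1069, 0.0457]
contact_force: [-0.6, -0.7, -0.7]
time: 22.0
position: [0.4967, 0.1071, 0.0454]
orientation: [-3.138, -0.151, -0.0]
contact_force: [-0.4, 0.6, 4.0]
gripper_width: 0.0666
grasp_force: 22.5
t 22.0 p [496.7 107.1  45.4] phix 5.5 tilt 0.02 F [-0.4  0.6  4. ] w 66.6 g 22.5
```

```bash
python3 -m crank '[[[60,0,0,0,0],[60,0,0,-5,0],[60,0,0,-15,0],[60,0,0,-35,0],[60,0,0,-60,0]]]' 45|grep -E "pos|contact|width|grasp"; python3 -m crank '[[[60,0,0,-15,0],[60,0,0,-20,0],[60,0,0,-20,0],[60,0,0,-20,0]]]'|grep -E "pos|contact|width|grasp"; python3 go.py 455 357 125 5.5
```

```text
position: [0.4953, 0.1067, 0.1048]
contact_force: [-0.1, -0.8, -1.1]
gripper_width: 0.0657
grasp_force: 50.5
position: [0.4958, 0.1068, 0.1243]
contact_force: [0.1, -0.1, -1.0]
gripper_width: 0.0656
grasp_force: 50.5
t 22.9 p [495.8 106.8 124.3] phix 5.5 tilt 0.08 F [ 0.1 -0.1 -1. ] w 65.6 g 50.5
shift [ -16.5 -252.9   -0.7] spin 0.0
```

```bash
python3 -m crank '[[[60,-1,-20,0,0],[60,-4,-57,0,0],[60,-7,-97,0,0],[60,-9,-137,0,0],[60,-12,-175,0,0]]]'>/dev/null; python3 -m crank '[[[60,-2,-38,0,0],[60,-4,-66,0,0],[60,-4,-77,0,0],[60,-4,-78,0,0],[60,-4,-78,0,0]]]' |grep -vE "time|orie"; python3 -m crank '[[[60,0,0,30,0],[60,0,0,60,0],[60,0,0,72,0],[60,0,0,75,0],[60,0,0,75,0]]]' |grep -vE "time|orie";  python3 go.py 455 357 43.4 5.5
```

```text
position: [0.4558, 0.3561, 0.1239]
contact_force: [0.4, 0.3, -2.0]
gripper_width: 0.0654
grasp_force: 50.6
position: [0.4566, 0.3565, 0.05]
contact_force: [-0.5, -0.3, -1.3]
gripper_width: 0.0654
grasp_force: 50.8
t 24.4 p [456.6 356.5  50. ] phix 5.5 tilt 0.03 F [-0.5 -0.3 -1.3] w 65.4 g 50.8
shift [-1.6 -0.6  6.6] spin -0.0
```

```bash
python3 -m crank '[[[60,0,0,3,0],[60,0,0,5,0],[60,0,0,5,0],[60,0,0,5,0]]]'|grep -E "pos|contact"; python3 -m crank '[[[60,0,0,1,0],[60,0,0,1.5,0],[60,0,0,1.5,0],[60,0,0,1.5,0]]]'|grep -E "pos|contact"; python3 -m crank '[[[60,0,0,0.5,0],[60,0,0,0.8,0],[60,0,0,0.8,0]]]'|grep -E "pos|contact"; python3 go.py
```

```text
position: [0.4566, 0.3575, 0.0455]
contact_force: [0.5, 0.2, -1.7]
position: [0.4564, 0.3574, 0.0437]
contact_force: [-0.4, -0.4, 0.9]
position: [0.4564, 0.3574, 0.0437]
contact_force: [-2.4, -1.2, 5.8]
t 25.5 p [456.4 357.4  43.7] phix 5.5 tilt 0.01 F [-2.4 -1.2  5.8] w 65.6 g 51.6
```

```bash
python3 -m crank '[[[70,0,0,-0.8,0],[78,0,0,-0.8,0],[78,0,0,-0.8,0],[78,0,0,-10,0],[78,0,0,-40,0]]]' 20|grep -E "pos|contact|width"; python3 -m crank '[[[78,0,0,-40,0],[78,0,0,-80,0],[78,0,20,-100,-8],[78,5,60,-100,-16],[78,10,100,-100,-24]]]' |grep -E "pos|contact|width";python3 go.py 586 -1.5 190 93.6
python3 - <<'E'
from h import *
b=shot("scene","s8.png")
E
```

```text
position: [0.4537, 0.3554, 0.0802]
contact_force: [-0.4, 0.4, 0.4]
gripper_width: 0.0779
position: [0.4768, 0.2586, 0.1849]
contact_force: [0.6, -0.0, -0.4]
gripper_width: 0.0777
t 26.5 p [476.8 258.6 184.9] phix 30.0 tilt 0.23 F [ 0.6 -0.  -0.4] w 77.7 g 0.0
shift [-35.4 279.8  -5.1] spin -63.6
```

```bash
python3 -m crank '[[[68,-6,45,0,-8],[68,-12,90,0,-16],[68,-18,135,0,-24],[68,-24,180,0,-32],[68,-30,225,0,-40]]]' >/dev/null;python3 go.py 586 -1.5 190 93.6
```

```text
t 27.05 p [560.6  48.1 183.3] phix 69.5 tilt 0.05 F [ 1.3  0.6 -0.5] w 67.7 g 0.0
shift [-37.6  41.1  -6.7] spin -24.1
```

```bash
python3 -m crank '[[[68,-18,20,0,-8],[68,-32,36,0,-16],[68,-38,41,0,-24],[68,-38,41,0,-24],[68,-38,41,0,-24]]]' >/dev/null;python3 go.py 586 -1.5 33 93.6
python3 - <<'E'
from h import *
a=shot("scene","s9.png")[160:320,240:510]
cv2.imwrite("pics/c9.png",cv2.resize(a,None,fx=2.96,fy=2.96,interpolation=cv2.INTER_CUBIC))
E
```

```text
t 27.55 p [ 5.848e+02 -2.000e-01  1.828e+02] phix 93.0 tilt 0.03 F [0.3 0.1 0.4] w 68.0 g 0.0
shift [ -1.4   1.2 149.8] spin -0.6
```

View pics/c9.png

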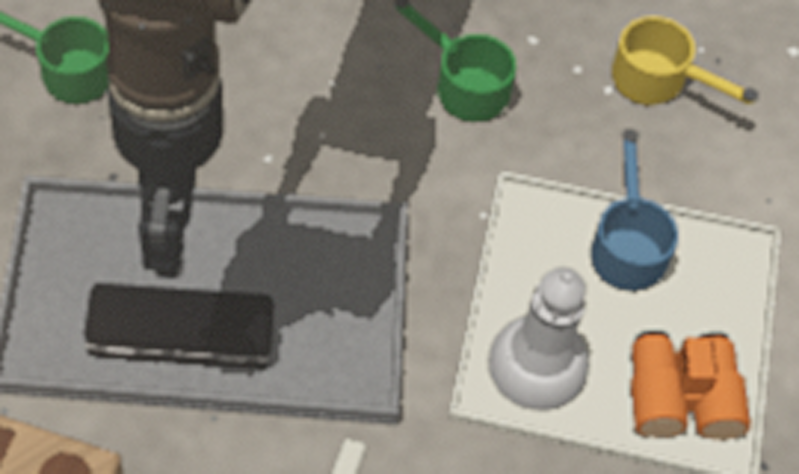

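All three toys stand on the side tray. Descending over the case, with a force check as the tips pass its top.

```bash
python3 -m crank '[[[71,-1,1,35,-0.6],[71,-1,1,75,-0.6],[71,-1,1,105,-0.6],[71,-1,1,117,-0.6],[71,-1,1,120,-0.6]]]'|grep -E "pos|contact"; python3 -m crank '[[[71,0,0,4,0],[71,0,0,8,0],[71,0,0,11,0],[71,0,0,12,0],[71,0,0,12,0]]]'|grep -E "pos|contact"; python3 go.py 586 -1.5 33 93.6
```

```text
position: [0.5845, -0.0005, 0.0611]
contact_force: [-1.4, -0.4, 0.6]
position: [0.5863, -0.0014, 0.0511]
contact_force: [-0.1, 0.5, 0.5]
t 28.6 p [586.3  -1.4  51.1] phix 93.8 tilt 0.04 F [-0.1  0.5  0.5] w 71.0 g 0.0
shift [-0.1 -0.3 18.1] spin 0.2
```

```bash
python3 -m crank '[[[71,0,0,6,0],[71,0,0,12,0],[71,0,0,16,0],[71,0,0,16,0],[71,0,0,16,0]]]'|grep -E "pos|contact";python3 -m crank '[[[66,0,0,0,0],[60,0,0,0,0],[48,0,0,0,0],[48,0,0,0,0],[48,0,0,0,0]]]' 20; python3 go.py
```

```text
position: [0.5858, -0.0013, 0.0343]
contact_force: [0.1, 0.3, -0.3]
time: 29.6
position: [0.5863, -0.0014, 0.035]
orientation: [2.146, 2.294, 0.0]
contact_force: [-0.2, -0.1, 1.3]
gripper_width: 0.0536
grasp_force: 22.8
t 29.6 p [586.3  -1.4  35. ] phix 93.8 tilt 0.03 F [-0.2 -0.1  1.3] w 53.6 g 22.8
```

```bash
python3 -m crank '[[[48,0,0,0,0],[48,0,0,-5,0],[48,0,0,-15,0],[48,0,0,-40,0],[48,0,0,-70,0]]]' 50|grep -E "pos|contact|width|grasp"; python3 -m crank '[[[48,0,0,-25,0],[48,0,0,-35,0],[48,0,0,-35,0],[48,0,0,-35,0]]]'|grep -E "pos|contact|width|grasp"; python3 go.py 505 -353 140 75
```

```text
position: [0.5843, -0.0012, 0.1042]
contact_force: [0.0, 0.6, -1.0]
gripper_width: 0.0532
grasp_force: 53.0
position: [0.5852, -0.0013, 0.1388]
contact_force: [0.7, 0.3, -2.2]
gripper_width: 0.0532
grasp_force: 53.2
t 30.5 p [585.2  -1.3 138.8] phix 93.8 tilt 0.09 F [ 0.7  0.3 -2.2] w 53.2 g 53.2
shift [-345.6 -103.5   -1.1] spin 18.8
```

```bash
python3 -m crank '[[[48,-20,-6,0,2],[48,-60,-18,0,5],[48,-100,-30,0,9],[48,-140,-42,0,13],[48,-180,-54,0,18.8]]]' >/dev/null;python3 go.py 505 -353 140 75
```

```text
t 31.0 p [ 542.1 -185.3  137.4] phix 74.8 tilt 0.24 F [ 0.9 -0.3 -1.6] w 53.1 g 53.1
shift [-171.6    8.    -2.8] spin -0.2
```

```bash
python3 -m crank '[[[48,-40,2,0,0],[48,-80,4,0,0],[48,-120,6,0,0],[48,-150,8,0,0],[48,-170,8,0,0]]]' >/dev/null; python3 -m crank '[[[48,0,0,0,0],[48,0,0,0,0],[48,0,0,0,0]]]' >/dev/null;python3 go.py 505 -353 33 75
python3 - <<'E'
from h import *
a=shot("scene","s10.png")[150:300,60:300]; b=shot("top","t10.png")[180:320,380:580]
cv2.imwrite("pics/c10.png",np.vstack([cv2.resize(a,(480,300),interpolation=cv2.INTER_CUBIC),cv2.resize(b,(480,296),interpolation=cv2.INTER_CUBIC)]))
E
```

```text
t 31.8 p [ 507.4 -349.3  138.2] phix 75.1 tilt 0.18 F [ 0.1  0.6 -1.6] w 53.5 g 53.1
shift [ -4.4  -1.1 105.2] spin 0.1
```

View pics/c10.png

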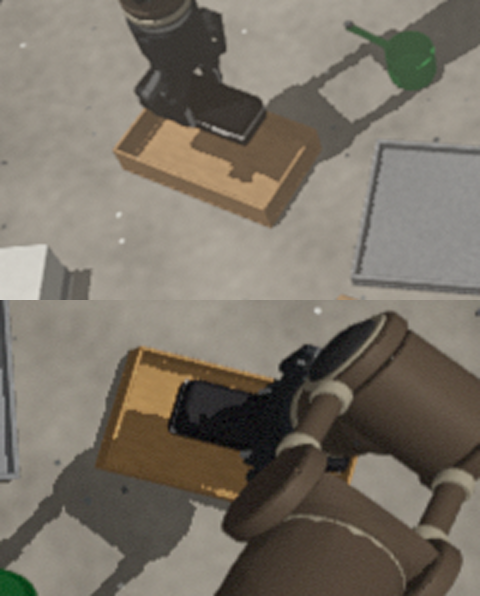

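The case hangs level over the box, aligned with its long axis. Lowering.

```bash
python3 -m crank '[[[48,-3,-1,25,0],[48,-4,-1,55,0],[48,-4,-1,80,0],[48,-4,-1,93,0],[48,-4,-1,97,0]]]'|grep -E "pos|contact"; python3 -m crank '[[[48,0,0,2,0],[48,0,0,4,0],[48,0,0,4,0],[48,0,0,4,0]]]'|grep -E "pos|contact"; python3 go.py 505 -353 33 75
```

```text
position: [0.5052, -0.3528, 0.0409]
contact_force: [0.3, 0.5, -0.8]
position: [0.5067, -0.355, 0.0398]
contact_force: [-0.2, 0.3, -1.4]
t 32.8 p [ 506.7 -355.    39.8] phix 75.0 tilt 0.11 F [-0.2  0.3 -1.4] w 53.0 g 53.1
shift [ 1.5 -2.1  6.8] spin 0.0
```

```bash
python3 -m crank '[[[48,0,0,2,0],[48,0,0,4,0],[48,0,0,4,0],[48,0,0,4,0]]]'|grep -E "pos|contact"; python3 -m crank '[[[48,0,0,1,0],[48,0,0,1.5,0],[48,0,0,1.5,0],[48,0,0,1.5,0]]]'|grep -E "pos|contact"; python3 go.py
```

```text
position: [0.5058, -0.3544, 0.0345]
contact_force: [-0.8, -1.2, -1.4]
position: [0.506, -0.3545, 0.0332]
contact_force: [1.2, 0.7, -1.9]
t 33.6 p [ 506.  -354.5   33.2] phix 75.0 tilt 0.0 F [ 1.2  0.7 -1.9] w 53.3 g 53.3
```

```bash
python3 -m crank '[[[48,0,0,0.8,0],[48,0,0,0.8,0],[48,0,0,0.8,0]]]'|grep -E "pos|contact"; python3 go.py
```

```text
position: [0.506, -0.3545, 0.0332]
contact_force: [-1.7, 1.6, 6.8]
t 33.9 p [ 506.  -354.5   33.2] phix 75.0 tilt 0.01 F [-1.7  1.6  6.8] w 53.6 g 53.8
```

It is resting on the floor. Releasing and rising, then a picture to confirm.

```bash
python3 -m crank '[[[56,0,0,-0.5,0],[62,0,0,-0.5,0],[68,0,0,-0.5,0],[68,0,0,-5,0],[68,0,0,-30,0]]]' 20|grep -E "pos|contact|width"; python3 -m crank '[[[68,0,0,-40,0],[68,0,0,-80,0],[78,20,0,-110,8],[78,60,0,-130,16],[78,110,0,-140,24]]]' |grep -E "pos|contact|width";python3 go.py 456.4 357.4 205 5.5
python3 - <<'E'
from h import *
a=shot("top","t11.png")[180:320,380:580]
cv2.imwrite("pics/c11.png",cv2.resize(a,(600,420),interpolation=cv2.INTER_CUBIC))
E
```

```text
position: [0.5036, -0.3525, 0.0595]
contact_force: [0.8, -0.2, 0.5]
gripper_width: 0.0678
position: [0.5358, -0.2503, 0.2058]
contact_force: [1.7, -0.1, -0.3]
gripper_width: 0.0778
t 34.9 p [ 535.8 -250.3  205.8] phix 50.5 tilt 0.37 F [ 1.7 -0.1 -0.3] w 77.8 g 0.0
shift [ 418.6 -447.6   -1.7] spin 45.0
```

View pics/c11.png

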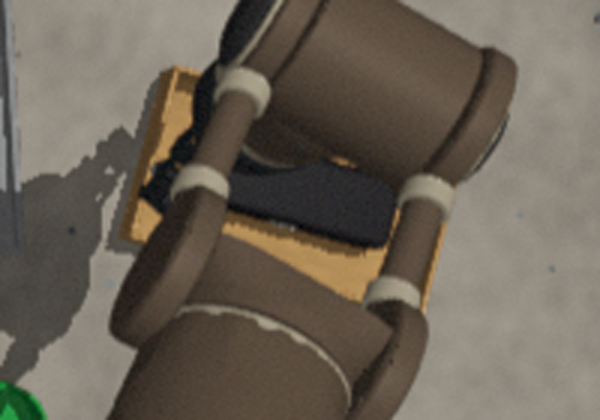

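The case lies flat inside the box. Moving to the saucepan.

```bash
python3 -m crank '[[[78,32,-34,0,8],[78,64,-68,0,16],[78,96,-103,0,24],[78,128,-137,0,32],[78,160,-171,0,40]]]' >/dev/null;python3 go.py 456.4 357.4 205 5.5
```

```text
t 35.45 p [501.6 -17.8 202.3] phix 11.1 tilt 0.03 F [0.9 0.3 0.2] w 78.0 g 0.0
shift [  28.1 -376.9   -2.6] spin 5.6
```

```bash
python3 -m crank '[[[78,3,-45,0,2],[78,6,-90,0,4],[78,10,-135,0,5.6],[78,14,-180,0,5.6],[78,18,-225,0,5.6]]]' >/dev/null;python3 -m crank '[[[78,-2,-45,0,0],[78,-4,-90,0,0],[78,-6,-125,0,0],[78,-6,-140,0,0],[78,-6,-140,0,0]]]' >/dev/null;python3 go.py 456.4 357.4 205 5.5
```

```text
t 36.45 p [454.8 344.7 202.2] phix 6.0 tilt 0.02 F [ 0.4  0.2 -0.3] w 78.1 g 0.0
shift [  2.9 -12.4  -2.8] spin 0.5
```

```bash
python3 -m crank '[[[78,3,-12.5,20,0.5],[78,3,-12.5,60,0.5],[78,3,-12.5,95,0.5],[78,3,-12.5,110,0.5],[78,3,-12.5,110,0.5]]]' >/dev/null;python3 -m crank '[[[78,0,0,10,0],[78,0,0,20,0],[78,0,0,20,0],[78,0,0,20,0],[78,0,0,20,0]]]' |grep -E "pos|contact";python3 go.py 456.4 357.4 44.5 5.5
```

```text
position: [0.4573, 0.3565, 0.0729]
contact_force: [-0.2, 0.6, 0.1]
t 37.45 p [457.3 356.5  72.9] phix 5.3 tilt 0.08 F [-0.2  0.6  0.1] w 77.8 g 0.0
shift [-0.8 -1.  28.4] spin -0.2
```

```bash
python3 -m crank '[[[78,-0.5,-1,10,-0.2],[78,-0.5,-1,20,-0.2],[78,-0.5,-1,27,-0.2],[78,-0.5,-1,29,-0.2],[78,-0.5,-1,29,-0.2]]]' |grep -E "pos|contact";python3 -m crank '[[[78,0,0,0,0],[78,0,0,0,0],[78,0,0,0,0],[78,0,0,0,0]]]' |grep -E "pos|contact";python3 go.py 456.4 357.4 44 5.5
```

```text
position: [0.4556, 0.3566, 0.0422]
contact_force: [-1.0, -0.3, 0.0]
position: [0.4565, 0.3572, 0.0435]
contact_force: [-0.1, 0.1, -0.4]
t 38.35 p [456.5 357.2  43.5] phix 5.5 tilt 0.04 F [-0.1  0.1 -0.4] w 78.1 g 0.0
shift [-0.  -0.2 -0.5] spin 0.0
```

Aligned to within 0.3 mm. Gripping, lifting and carrying the saucepan back.

```bash
python3 -m crank '[[[72,0,0,0,0],[66,0,0,0,0],[60,0,0,0,0],[60,0,0,0,0],[60,0,0,0,0]]]' 45|grep -E "pos|contact|width|grasp"; python3 go.py; python3 -m crank '[[[60,0,0,0,0],[60,0,0,-5,0],[60,0,0,-15,0],[60,0,0,-35,0],[60,0,0,-60,0]]]' 45|grep -E "pos|contact|width|grasp"; python3 -m crank '[[[60,0,0,-15,0],[60,0,0,-20,0],[60,0,0,-20,0],[60,0,0,-20,0]]]'|grep -E "pos|contact|width|grasp"; python3 go.py 496.7 107.1 124 5.5
```

```text
position: [0.4563, 0.3572, 0.044]
contact_force: [-1.7, -1.0, 5.7]
gripper_width: 0.0659
grasp_force: 48.9
t 38.85 p [456.3 357.2  44. ] phix 5.5 tilt 0.02 F [-1.7 -1.   5.7] w 65.9 g 48.9
position: [0.4551, 0.3562, 0.1027]
contact_force: [0.1, 0.1, -0.5]
gripper_width: 0.0654
grasp_force: 50.4
position: [0.4555, 0.3565, 0.1223]
contact_force: [0.2, -0.5, -2.7]
gripper_width: 0.0657
grasp_force: 50.5
t 39.75 p [455.5 356.5 122.3] phix 5.5 tilt 0.1 F [ 0.2 -0.5 -2.7] w 65.7 g 50.5
shift [ 16.9 252.2  -1.5] spin 0.0
```

```bash
python3 -m crank '[[[60,1,20,0,0],[60,4,57,0,0],[60,7,97,0,0],[60,9,137,0,0],[60,12,175,0,0]]]'>/dev/null; python3 -m crank '[[[60,3,38,0,0],[60,5,66,0,0],[60,5,76,0,0],[60,5,77,0,0],[60,5,77,0,0]]]' >/dev/null; python3 -m crank '[[[60,0,0,25,0],[60,0,0,52,0],[60,0,0,65,0],[60,0,0,67,0],[60,0,0,67,0]]]' |grep -E "pos|contact";  python3 -m crank '[[[60,0,0,0,0],[60,0,0,0,0],[60,0,0,0,0],[60,0,0,0,0]]]' >/dev/null; python3 go.py 496.7 107.1 46 5.5
```

```text
position: [0.4973, 0.1085, 0.056]
contact_force: [-0.2, 0.7, -1.7]
t 41.65 p [497.9 107.8  56.9] phix 5.5 tilt 0.07 F [-0.4 -0.  -2.4] w 65.6 g 50.7
shift [-1.3  0.6 10.8] spin 0.0
```

```bash
python3 -m crank '[[[60,-1,0.6,3,0],[60,-1,0.6,6,0],[60,-1,0.6,8.5,0],[60,-1,0.6,8.5,0],[60,-1,0.6,8.5,0]]]' >/dev/null;  python3 -m crank '[[[60,0,0,0,0],[60,0,0,0,0],[60,0,0,0,0],[60,0,0,0,0]]]' >/dev/null; python3 go.py 496.7 107.1 46 5.5
```

```text
t 42.55 p [496.6 107.1  47.8] phix 5.5 tilt 0.01 F [-0.5  0.2 -2. ] w 65.7 g 50.7
shift [0.1 0.  1.8] spin 0.0
```

```bash
python3 -m crank '[[[60,0,0,0.8,0],[60,0,0,1.5,0],[60,0,0,1.5,0],[60,0,0,1.5,0]]]' |grep -E "pos|contact";  python3 -m crank '[[[60,0,0,0.5,0],[60,0,0,0.8,0],[60,0,0,0.8,0],[60,0,0,0.8,0]]]' |grep -E "pos|contact"; python3 go.py 496.7 107.1 46 5.5
```

```text
position: [0.4964, 0.1071, 0.0461]
contact_force: [-1.6, -0.5, -1.8]
position: [0.4965, 0.1071, 0.046]
contact_force: [-2.9, -0.3, 5.1]
t 43.35 p [496.5 107.1  46. ] phix 5.5 tilt 0.01 F [-2.9 -0.3  5.1] w 65.3 g 51.4
shift [ 0.2  0.  -0. ] spin 0.0
```

Contact on the tray floor at the original pose. Releasing, then over to the binoculars.

```bash
python3 -m crank '[[[70,0,0,-0.8,0],[78,0,0,-0.8,0],[78,0,0,-0.8,0],[78,0,0,-10,0],[78,0,0,-40,0]]]' 20|grep -E "pos|contact|width"; python3 -m crank '[[[60,0,0,-45,0],[60,0,0,-90,0],[60,0,0,-130,0],[45,0,0,-160,0],[45,0,0,-165,0]]]' |grep -E "pos|contact|width";python3 go.py 575.6 402.8 240 6
```

```text
position: [0.4936, 0.1067, 0.0834]
contact_force: [0.3, 0.1, 0.1]
gripper_width: 0.0777
position: [0.4996, 0.1076, 0.256]
contact_force: [1.1, -0.5, 0.3]
gripper_width: 0.0453
t 44.35 p [499.6 107.6 256. ] phix 5.5 tilt 0.6 F [ 1.1 -0.5  0.3] w 45.3 g 0.0
shift [ 104.  -286.5   17.2] spin -0.5
```

```bash
python3 -m crank '[[[45,16,-45,0,-0.5],[45,32,-90,0,-0.5],[45,49,-135,0,-0.5],[45,65,-180,0,-0.5],[45,81,-225,0,-0.5]]]' >/dev/null;python3 -m crank '[[[45,14,-40,0,0],[45,21,-58,0,0],[45,23,-62,0,0],[45,23,-62,50,0],[45,23,-62,90,0]]]' >/dev/null;python3 -m crank '[[[45,0,0,20,0],[45,0,0,25,0],[45,0,0,25,0],[45,0,0,25,0],[45,0,0,25,0]]]' |grep -E "pos|contact";python3 go.py 575.6 402.8 71.6 6
```

```text
position: [0.5733, 0.4035, 0.138]
contact_force: [0.8, 0.5, 0.6]
t 45.85 p [573.3 403.5 138. ] phix 6.0 tilt 0.24 F [0.8 0.5 0.6] w 45.1 g 0.0
shift [ 2.   1.1 66.4] spin 0.0
```

```bash
python3 -m crank '[[[45,0.5,1,25,0],[45,0.5,1,45,0],[45,0.5,1,56,0],[45,0.5,1,60,0],[45,0.5,1,60,0]]]' |grep -E "pos|contact";python3 -m crank '[[[45,0,0,0,0],[45,0,0,0,0],[45,0,0,0,0],[45,0,0,0,0],[45,0,0,0,0]]]' >/dev/null;python3 go.py 575.6 402.8 71.6 6
```

```text
position: [0.5726, 0.4022, 0.0757]
contact_force: [0.0, 0.1, 0.7]
t 46.85 p [572.5 402.1  75.7] phix 6.0 tilt 0.02 F [ 0.2  0.4 -0. ] w 45.1 g 0.0
shift [ 3.2 -0.4  4.1] spin 0.0
```

```bash
python3 -m crank '[[[45,3,-0.4,2,0],[45,3,-0.4,4,0],[45,3,-0.4,4,0],[45,3,-0.4,4,0],[45,3,-0.4,4,0]]]' |grep -E "pos|contact";python3 -m crank '[[[45,0,0,0,0],[45,0,0,0,0]]]' >/dev/null;python3 go.py 575.6 402.8 71.6 6
```

```text
position: [0.5753, 0.4027, 0.0713]
contact_force: [-0.2, 0.3, -0.4]
t 47.55 p [575.3 402.7  71.4] phix 6.0 tilt 0.0 F [ 0.1 -0.1 -0.1] w 44.6 g 0.0
shift [ 0.3 -0.  -0.2] spin 0.0
```

```bash
python3 -m crank '[[[30,0.3,0,0,0],[18,0.3,0,0,0],[18,0.3,0,0,0],[18,0.3,0,0,0],[18,0.3,0,0,0]]]' 45|grep -E "pos|contact|width|grasp"; python3 go.py; python3 -m crank '[[[18,0,0,0,0],[18,0,0,-5,0],[18,0,0,-15,0],[18,0,0,-35,0],[18,0,0,-60,0]]]' 45|grep -E "pos|contact|width|grasp"; python3 -m crank '[[[18,0,0,-30,0],[18,0,0,-65,0],[18,0,0,-100,0],[18,0,0,-125,0],[18,0,0,-130,0]]]'|grep -E "pos|contact|width|grasp"; python3 go.py 502.9 5.9 258 6
```

```text
position: [0.5757, 0.4029, 0.0716]
contact_force: [-0.6, -0.6, 1.9]
gripper_width: 0.021
grasp_force: 47.0
t 48.05 p [575.7 402.9  71.6] phix 6.0 tilt 0.02 F [-0.6 -0.6  1.9] w 21.0 g 47.0
position: [0.5745, 0.402, 0.1307]
contact_force: [0.0, 0.0, -2.0]
gripper_width: 0.0207
grasp_force: 46.6
position: [0.5776, 0.404, 0.2671]
contact_force: [0.9, -0.4, -2.2]
gripper_width: 0.0208
grasp_force: 46.7
t 49.05 p [577.6 404.  267.1] phix 6.0 tilt 0.52 F [ 0.9 -0.4 -2.2] w 20.8 g 46.7
shift [-116.2  388.1    6.7] spin 0.0
```

```bash
python3 -m crank '[[[18,-6,20,0,0],[18,-17,57,0,0],[18,-29,97,0,0],[18,-41,137,0,0],[18,-53,180,0,0]]]'>/dev/null; python3 -m crank '[[[18,-12,42,0,0],[18,-24,84,0,0],[18,-36,126,0,0],[18,-47,162,0,0],[18,-55,190,0,0]]]' >/dev/null; python3 -m crank '[[[18,-6,15,0,0],[18,-6,17,0,0],[18,-6,17,40,0],[18,-6,17,80,0],[18,-6,17,120,0]]]'|grep -E "pos|contact|width";python3 -m crank '[[[18,0,0,25,0],[18,0,0,40,0],[18,0,0,45,0],[18,0,0,45,0],[18,0,0,45,0]]]'|grep -E "pos|contact";python3 go.py 502.9 5.9 73.5 6
```

```text
position: [0.503, 0.0068, 0.14]
contact_force: [0.7, 0.2, -1.5]
gripper_width: 0.0209
position: [0.5038, 0.0063, 0.0971]
contact_force: [0.8, -0.0, -1.1]
t 51.05 p [503.8   6.3  97.1] phix 6.1 tilt 0.08 F [ 0.8 -0.  -1.1] w 21.2 g 46.6
shift [-0.9  0.3 23.6] spin 0.1
```

```bash
python3 -m crank '[[[18,0,0.3,8,0.1],[18,0,0.3,16,0.1],[18,0,0.3,19,0.1],[18,0,0.3,20,0.1],[18,0,0.3,20,0.1]]]'>/dev/null;python3 -m crank '[[[18,0,0,0,0],[18,0,0,0,0],[18,0,0,0,0],[18,0,0,0,0]]]'|grep -E "pos|contact";python3 go.py 502.9 5.9 73.5 6
```

```text
position: [0.5031, 0.0056, 0.0766]
contact_force: [0.4, -0.4, -1.1]
t 51.95 p [503.1   5.6  76.6] phix 5.9 tilt 0.02 F [ 0.4 -0.4 -1.1] w 20.6 g 46.7
shift [-0.2 -0.3  3.1] spin -0.1
```

```bash
python3 -m crank '[[[18,-0.2,-0.3,1,-0.1],[18,-0.2,-0.3,2.3,-0.1],[18,-0.2,-0.3,2.3,-0.1],[18,-0.2,-0.3,2.3,-0.1],[18,-0.2,-0.3,2.3,-0.1]]]'|grep -E "pos|contact";python3 -m crank '[[[18,0,0,0.6,0],[18,0,0,1,0],[18,0,0,1,0],[18,0,0,1,0]]]'|grep -E "pos|contact";python3 go.py 502.9 5.9 73.5 6
```

```text
position: [0.5027, 0.0059, 0.0741]
contact_force: [-1.0, -0.6, -1.8]
position: [0.5029, 0.006, 0.0735]
contact_force: [-1.5, 0.9, 3.7]
t 52.85 p [502.9   6.   73.5] phix 6.0 tilt 0.01 F [-1.5  0.9  3.7] w 20.9 g 47.3
shift [ 0.   0.1 -0. ] spin 0.0
```

Binoculars are back at the original pose. Releasing, then to the lighthouse.

```bash
python3 -m crank '[[[24,0,0,0,0],[34,0,0,0,0],[40,0,0,0,0],[40,0,0,-5,0],[40,0,0,-30,0]]]' 20|grep -E "pos|contact|width"; python3 -m crank '[[[40,0,0,-40,0],[40,0,0,-80,0],[40,0,0,-110,0],[62,0,0,-130,0],[62,0,0,-130,0]]]' |grep -E "pos|contact|width";python3 go.py 569.5 289 235 4
python3 - <<'E'
from h import *
b=shot("scene","s12.png")
E
```

```text
position: [0.5, 0.006, 0.101]
contact_force: [-0.3, 1.2, -0.5]
gripper_width: 0.0399
position: [0.5054, 0.0057, 0.2372]
contact_force: [-0.1, -0.5, 0.4]
gripper_width: 0.0618
t 53.85 p [505.4   5.7 237.2] phix 6.0 tilt 0.49 F [-0.1 -0.5  0.4] w 61.8 g 0.0
shift [  93.5 -275.     2.6] spin 2.0
```

```bash
python3 -m crank '[[[62,15,-45,0,1],[62,30,-90,0,2],[62,45,-135,0,2],[62,61,-180,0,2],[62,77,-225,0,2]]]' >/dev/null;python3 -m crank '[[[62,13,-36,0,0],[62,16,-48,0,0],[62,18,-50,0,0],[62,18,-50,0,0],[62,18,-50,0,0]]]' >/dev/null;python3 -m crank '[[[62,0,0,0,0],[62,0,0,0,0],[62,0,0,0,0]]]' |grep -E "pos|contact";python3 go.py 569.5 289 96 4
```

```text
position: [0.5702, 0.2881, 0.2334]
contact_force: [-0.5, -0.6, 0.4]
t 55.2 p [570.2 288.1 233.4] phix 4.0 tilt 0.02 F [-0.5 -0.6  0.4] w 61.9 g 0.0
shift [ -0.7  -0.9 137.4] spin -0.0
```

```bash
python3 -m crank '[[[62,-0.7,-0.9,30,0],[62,-0.7,-0.9,70,0],[62,-0.7,-0.9,105,0],[62,-0.7,-0.9,123,0],[62,-0.7,-0.9,127,0]]]' |grep -E "pos|contact";python3 -m crank '[[[62,0,0,0,0],[62,0,0,0,0],[62,0,0,0,0],[62,0,0,0,0]]]' |grep -E "pos|contact";python3 go.py 569.5 289 96 4
```

```text
position: [0.5669, 0.2884, 0.1028]
contact_force: [1.0, -0.4, 0.2]
position: [0.5704, 0.2902, 0.1078]
contact_force: [0.4, 0.7, -0.2]
t 56.1 p [570.4 290.2 107.8] phix 4.0 tilt 0.17 F [ 0.4  0.7 -0.2] w 62.4 g 0.0
shift [-1.1  1.1 11.8] spin 0.0
```

```bash
python3 -m crank '[[[62,-1,0.8,3,0],[62,-1,0.8,6,0],[62,-1,0.8,8,0],[62,-1,0.8,8,0],[62,-1,0.8,8,0]]]' |grep -E "pos|contact";python3 -m crank '[[[62,0,0,0,0],[62,0,0,0,0],[62,0,0,0,0],[62,0,0,0,0]]]' |grep -E "pos|contact";python3 go.py 569.5 289 96 4
```

```text
position: [0.5683, 0.2888, 0.0978]
contact_force: [0.3, 0.2, 1.5]
position: [0.5684, 0.2889, 0.0982]
contact_force: [0.2, -0.2, 0.4]
t 57.0 p [568.4 288.9  98.2] phix 4.0 tilt 0.01 F [ 0.2 -0.2  0.4] w 62.1 g 0.0
shift [ 1.1 -0.   2.2] spin 0.0
```

```bash
python3 -m crank '[[[62,1,0,1,0],[62,1,0,2,0],[62,1,0,2,0],[62,1,0,2,0],[62,1,0,2,0]]]' |grep -E "pos|contact";python3 go.py 569.4 289 96 4
```

```text
position: [0.5694, 0.2889, 0.0961]
contact_force: [0.5, -0.2, 0.5]
t 57.5 p [569.4 288.9  96.1] phix 4.0 tilt 0.0 F [ 0.5 -0.2  0.5] w 61.7 g 0.0
shift [ 0.  -0.1  0.1] spin 0.0
```

```bash
python3 -m crank '[[[50,0,0,0,0],[42,0,0,0,0],[34,0,0,0,0],[34,0,0,0,0],[34,0,0,0,0]]]' 20 >/dev/null; python3 -m crank '[[[34,0,0,0,0],[34,0,0,0,0],[34,0,0,0,0]]]' 80 |grep -vE "time|orie"; python3 go.py;  python3 -m crank '[[[34,0,0,-3,0],[34,0,0,-10,0],[34,0,0,-22,0],[34,0,0,-40,0],[34,0,0,-60,0]]]' |grep -vE "time|orie"; python3 -m crank '[[[34,0,0,-20,0],[34,0,0,-40,0],[34,0,0,-57,0],[34,0,0,-60,0],[34,0,0,-60,0]]]'|grep -vE "time|orie"; python3 go.py 510.6 -87.3 217 4
```

```text
position: [0.5697, 0.2888, 0.0964]
contact_force: [0.3, -2.4, 3.1]
gripper_width: 0.0384
grasp_force: 80.7
t 58.3 p [569.7 288.8  96.4] phix 4.0 tilt 0.03 F [ 0.3 -2.4  3.1] w 38.4 g 80.7
position: [0.5686, 0.289, 0.1563]
contact_force: [-0.4, 0.4, -4.6]
gripper_width: 0.0385
grasp_force: 80.7
position: [0.5697, 0.2893, 0.2171]
contact_force: [0.2, 0.6, -4.2]
gripper_width: 0.038
grasp_force: 80.7
t 59.3 p [569.7 289.3 217.1] phix 4.0 tilt 0.11 F [ 0.2  0.6 -4.2] w 38.0 g 80.7
shift [-85.4 371.5  -0.4] spin 0.0
```

```bash
python3 -m crank '[[[34,-5,20,0,0],[34,-13,55,0,0],[34,-22,95,0,0],[34,-30,135,0,0],[34,-40,175,0,0]]]'>/dev/null; python3 -m crank '[[[34,-9,40,0,0],[34,-18,80,0,0],[34,-27,120,0,0],[34,-37,155,0,0],[34,-43,180,0,0]]]' >/dev/null; python3 -m crank '[[[34,-2,14,0,0],[34,-2,16,0,0],[34,-2,16,0,0],[34,-2,16,0,0]]]'|grep -E "pos|contact";  python3 -m crank '[[[34,0,0,25,0],[34,0,0,60,0],[34,0,0,85,0],[34,0,0,95,0],[34,0,0,97,0]]]' >/dev/null; python3 -m crank '[[[34,0,0,0,0],[34,0,0,0,0],[34,0,0,0,0],[34,0,0,0,0]]]' |grep -E "pos|contact"; python3 go.py 510.8 -87.3 98.4 4
```

```text
position: [0.5108, -0.0859, 0.2158]
contact_force: [-0.8, -0.7, -3.7]
position: [0.5115, -0.0874, 0.1202]
contact_force: [-0.2, -0.7, -4.3]
t 61.6 p [511.5 -87.4 120.2] phix 4.0 tilt 0.13 F [-0.2 -0.7 -4.3] w 38.6 g 81.3
shift [-0.8 -0.1 21.8] spin 0.0
```

```bash
python3 -m crank '[[[34,0,0,7,0],[34,0,0,13,0],[34,0,0,17,0],[34,0,0,18,0],[34,0,0,18,0]]]'>/dev/null; python3 -m crank '[[[34,0,0,0,0],[34,0,0,0,0],[34,0,0,0,0],[34,0,0,0,0]]]' |grep -E "pos|contact"; python3 go.py 510.8 -87.3 98.4 4
```

```text
position: [0.5108, -0.0871, 0.1013]
contact_force: [0.3, -0.7, -4.7]
t 62.5 p [510.8 -87.1 101.3] phix 4.0 tilt 0.02 F [ 0.3 -0.7 -4.7] w 38.4 g 81.3
shift [-0.   0.2  2.9] spin 0.0
```

```bash
python3 -m crank '[[[34,0,0.2,1,0],[34,0,0.2,2,0],[34,0,0.2,2,0],[34,0,0.2,2,0]]]'|grep -E "pos|contact"; python3 -m crank '[[[34,0,0,0.5,0],[34,0,0,1,0],[34,0,0,1,0],[34,0,0,1,0]]]' |grep -E "pos|contact"; python3 go.py 510.8 -87.3 98.4 4
```

```text
position: [0.5106, -0.0873, 0.099]
contact_force: [-0.8, -0.1, -3.2]
position: [0.5109, -0.0873, 0.0984]
contact_force: [-0.4, 0.2, -0.4]
t 63.3 p [510.9 -87.3  98.4] phix 4.0 tilt 0.02 F [-0.4  0.2 -0.4] w 38.3 g 81.4
shift [-0.1 -0.   0. ] spin 0.0
```

It is on the tray floor. Releasing, rising and clearing the view for a before/after comparison.

```bash
python3 -m crank '[[[38,0,0,0.4,0],[42,0,0,0.4,0],[46,0,0,0.4,0],[60,0,0,0,0],[62,0,0,0,0]]]' 20|grep -E "pos|contact|width"; python3 -m crank '[[[62,0,0,0,0],[62,0,0,-20,0],[62,0,0,-60,0],[62,0,0,-105,0],[62,0,0,-150,0]]]' |grep -E "pos|contact|width"; python3 -m crank '[[[62,-20,45,0,0],[62,-40,90,0,0],[62,-60,135,0,0],[62,-80,180,0,0],[62,-100,225,0,0]]]' >/dev/null; python3 -m crank '[[[62,-20,40,0,0],[62,-40,80,0,0],[62,-60,120,0,0],[62,-70,150,0,0],[62,-70,150,0,0]]]' >/dev/null;python3 go.py
python3 - <<'E'
from h import *
a=shot("top","t20.png"); a0=cv2.imread("pics/top0.png"); b=shot("scene","s20.png"); b0=cv2.imread("pics/scene0.png")
f=lambda i:cv2.resize(i,(400,300),interpolation=cv2.INTER_CUBIC)
S=lambda i:i[172:292,230:390]; Q=lambda i:i[195:315,230:390]
cv2.imwrite("pics/c20.png",np.vstack([np.hstack([f(S(a0)),f(S(a))]),np.hstack([f(Q(b0)),f(Q(b))])]))
for n,x,y in(("top",a0,a),("scene",b0,b)):
  hs=[cv2.cvtColor(i,cv2.COLOR_BGR2HSV)[170:300,230:400] for i in(x,y)]
  for c,lo,hi in(("orange",(3,150,80),(18,255,255)),("blue",(98,70,40),(112,255,255))):
    o=[]
    for h in hs:
      m=cv2.inRange(h,lo,hi); k=cv2.connectedComponentsWithStats(m); j=1+np.argmax(k[2][1:,4]); M=cv2.moments((k[1]==j).astype(np.uint8),True)
      o.append((k[3][j].round(2).tolist(),int(k[2][j,4]),round(float(np.degrees(.5*np.arctan2(2*M["mu11"],M["mu20"]-M["mu02"]))),1)))
    print(n,c,o)
E
```

```text
position: [0.511, -0.0874, 0.0983]
contact_force: [-0.2, -0.5, 0.9]
gripper_width: 0.0619
position: [0.5101, -0.0872, 0.2492]
contact_force: [0.4, -0.1, -0.2]
gripper_width: 0.062
t 65.3 p [ 365.8 -477.4  248.1] phix 3.8 tilt 0.14 F [0.2 0.2 0.9] w 61.9 g 0.0
top orange [([81.48, 70.06], 1293, -8.0), ([81.86, 69.86], 1288, -6.7)]
top blue [([35.3, 77.55], 890, 84.9), ([35.37, 77.37], 890, 85.1)]
scene orange [([79.32, 69.03], 778, -1.6), ([79.35, 69.0], 739, 1.7)]
scene blue [([121.5, 66.98], 360, -88.6), ([121.2, 67.04], 342, -88.3)]
```

View pics/c20.png

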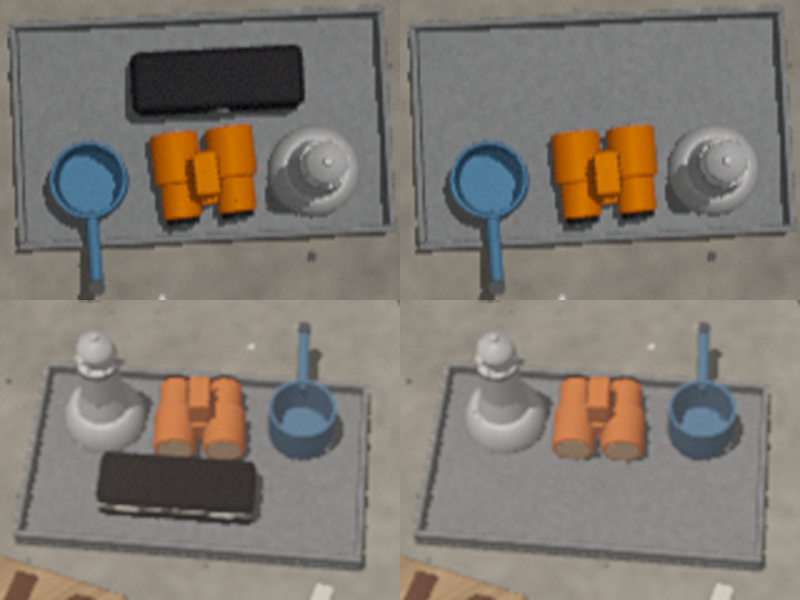

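Before and after look the same, with the binoculars perhaps turned a degree or so. I'll quantify this with image registration (ECC) and check the box.

Run:
```python
import cv2,numpy as np
a0=cv2.imread("pics/top0.png"); a=cv2.imread("pics/t20.png")
for n,(x0,y0,x1,y1) in dict(bino=(287,217,336,264),pan=(246,224,284,292),lh=(334,218,378,262),tray_ctl=(232,174,262,215)).items():
    f=lambda i:cv2.resize(i[y0:y1,x0:x1],None,fx=4,fy=4,interpolation=cv2.INTER_CUBIC)[:,:,2 if n=="bino" else 0]
    g0,g=f(a0),f(a); mask=None
    if n in("bino","pan"):
        h=cv2.cvtColor(cv2.resize(a0[y0:y1,x0:x1],None,fx=4,fy=4),cv2.COLOR_BGR2HSV); m=cv2.inRange(h,(3,150,80),(18,255,255)) if n=="bino" else cv2.inRange(h,(98,70,40),(112,255,255)); mask=cv2.dilate(m,np.ones((9,9)))
    W=np.eye(2,3,dtype=np.float32); cc,W=cv2.findTransformECC(g0,g,W,cv2.MOTION_EUCLIDEAN,(3,300,1e-7),mask,5)
    c=np.array([g0.shape[1]/2,g0.shape[0]/2,1]); d=(W@c-c[:2])/4
    print(n,"cc",round(cc,3),"rot deg",round(float(np.degrees(np.arctan2(W[1,0],W[0,0]))),2),"shift px",d.round(2),"~mm",(d*2.15).round(1))
b=np.hstack([a[:300],]) ; cv2.imwrite("pics/c21.png",cv2.imread("pics/s20.png"))
```

```text
bino cc 0.992 rot deg 1.31 shift px [ 0.3  -0.18] ~mm [ 0.6 -0.4]
pan cc 0.993 rot deg 0.03 shift px [ 0.11 -0.09] ~mm [ 0.2 -0.2]
lh cc 0.976 rot deg -0.54 shift px [-0.06 -0.51] ~mm [-0.1 -1.1]
tray_ctl cc 0.994 rot deg 0.0 shift px [-0.  0.] ~mm [-0.  0.]
```

View pics/c21.png

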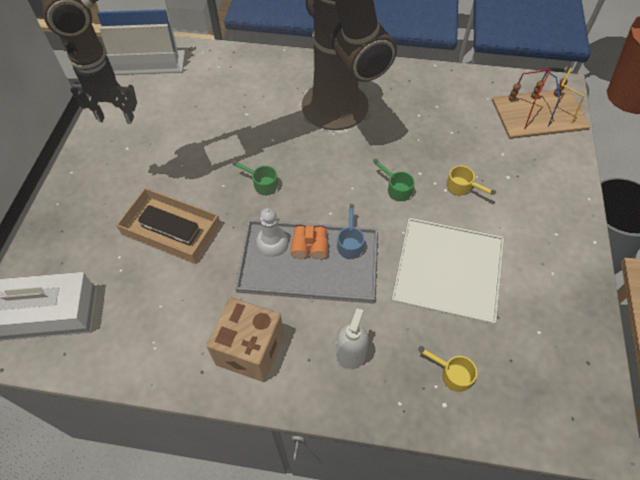

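The case lies flat in the box at (170,225), and all the toys are upright in place within about 1 mm and 1.3°. The bystanders are where they were, so I'm handing in.

```bash
python3 -c "
from bench import r
print(r.close_job())"
```

```text
the job is handed in; nothing more can be done
None
```

The job is handed in: the case lies flat in the lost-property box, and the lighthouse, binoculars and saucepan stand back on their spots, within about 1 mm, the binoculars turned about 1.3° from before. The gripper's palm pressed the lighthouse's roof with up to 35 N (limit 40 N) before I gripped it about 12 mm higher than advised.

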